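# Change the pot coder's mandrel

### The arm

A 6-joint arm with a two-finger parallel gripper is mounted at the origin on the work surface. World frame = base frame: x ahead of the robot, y to its left, z up, the work surface at z = 0. Lengths are in m, angles in rad, forces in N, time in s.
With the tool pointing down it reaches from about 0.35 to 0.875 m from the base axis. Payload 15.5 kg.
Tool frame: the origin (TCP) lies at the very end of the fingers, on their centre line; the grasp point (between the pads) lies 19 mm behind it; x points along the fingers, z is the direction in which the jaws open and shut, and the axes are right-handed (so a half turn about x gives the same grasp; the last joint's range is limited). The gripper opens to 85 mm and grips with 20 to 120 N. Pads are 22 mm wide; open, the fingers measure 114 mm over their backs; the gripper's body (76 mm by 85 mm) begins 54 mm behind the grasp point. The pads swing forward as they close: fully open they stand 13 mm farther back than shut.
Start: joints at [-1.236, 0.494, 1.345, -0, 1.302, -0.096], TCP at [0.261, -0.568, 0.231] pointing down, gripper open.
Joint ranges: [-2.91, 2.91], [-0.82, 2.16], [0.22, 2.67], [-1.22, 4.37], [0.12, 2.79], [-3.08, 3.08]. Speed limits (rad/s): [1.89, 1.89, 2.57, 3.01, 3.01, 3.01].

### API

Orientations are given as a rotation vector (axis times angle).
In Python, from workcell import ctrl, vision gives the robot as it stands. The module is installed in compiled form; this text tells all that it offers.
- The arm moves only by the tool servo_tool, never from a script. Its argument "plan" is a list of rows, each a list of 4 numbers: the shift along the tool's x, y, z in m, then the turn about the tool's x in degrees. A call has exactly 10 rows; each row is the pose to reach, as a shift and turn from the pose measured when the call began, along the tool's axes at that moment; what a row does not reach only later rows make up. A row lasts 1/10 s, in which the tool goes at most 50 mm and 8.59 degrees, less where a joint would pass 70% of its speed; a pose out of reach is approached as far as the arm can. A call with a gripper value outside its range is refused whole. "hand" is the closure, from 0 (fully open) to 1 (shut), set as the call begins (left out, the last holds). The fingers move at their own pace and stop on an object; the grip force is fixed at half the most. Time passes only in rows, so rows that repeat a pose let the fingers close, or fill a call up. It gives the time, the measured TCP pose, the force and the opening at its end, in the units of the state.
- ctrl.read_state(): the state, without advancing time (a new reading comes with each control period).
- vision.snapshot(name): name is "scene" or "top"; returns the picture (420x560x3 uint8, red, green, blue); there is no depth.
- vision.calibration(name): a dict with "mtx" (3x3 intrinsics, pixels), "camera_from_world" (4x4, takes a point from world to camera coordinates). Camera axes: x right, y up, looking along -z (the intrinsics and any distortion apply to the point x, -y, -z); pixel columns grow to the right and rows downward; lengths in m; the calibration is good to about 2 mm. A picture is of the moment at which its call begins. calibration takes no time and is no camera call.
- ctrl.finish_job(): hands the job in, once; it reports no verdict.
The state is a dict: "time": time; "joint_pos": joint angles; "qd": joint speeds; "tau": joint torques, N m; "tcp_pos": TCP position; "tool_rot": TCP orientation; "contact_force": force on the tool from outside, world axes, zero at the start; "moment": the same for the moment, N m; "opening": finger opening in m.
Only numpy, scipy, OpenCV 4.12 (cv2) and the standard library are available. Lean on these libraries where they do the work, as an engineer would, in place of code of your own. Each camera call takes 0.05 s, during which the arm holds its last target.

### The job

The next run is the blue pot size, so change the mandrel on the bench coder: lift the yellow mandrel out of the spindle and stand it in its own yellow-ringed place in the rack. Then lower the blue mandrel into the spindle with its two drive slots over the two dogs, so that its flange sits fully home on the spindle face. Set both parts down gently, without dropping them, and leave the red mandrel and everything else on the bench where it is.

Things in the scene. Friction and masses are not known exactly. Their poses are not given: they have to be found in the camera images.
- yellow_mandrel: yellow mandrel, standing in the spindle at the start, held by its weight only (0.6 kg). Yellow body 44 mm across, 62 mm tall, on a steel flange 72 mm across, 12 mm thick, on a tapered shank 50 mm long (32 mm across at the flange, 15 at its end). Origin on the axis, in the coloured part; grip there, across it. z up. Flange underside 42 mm below the origin, its top 30 below; shank end 92 below; top 32 above.
- blue_mandrel: blue mandrel, in the rack at the start, turned any way. As the yellow one, but its body is 52 mm across. Origin on the axis, in the coloured part; grip there, across it. z up. Flange underside 42 mm below the origin. Like the others it has two 17 mm wide slots through the flange rim, open outwards, from 25 mm radius on, on its own +x and -x side (half a turn makes no difference).
- red_mandrel: red mandrel in the rack, to be left alone. As the yellow one, but its body is 60 mm across; same heights and origin.
- spindle: locked upright spindle on the coder: steel nose 84 mm across. Origin at the centre of its flat face, z up. The tapered bore (34 mm at the face) gives the shank about 1 mm all round; a seated mandrel's flange rests on the face, its origin 42 mm up. Two dogs, 13 mm wide, 9 high, bevelled, stand 27 to 41 mm from the axis on its own +x and -x side; the slots clear them by 2 mm a side.
- coder: bench pot coder, fixed: beige housing 105 mm high. Origin on the table under the spindle axis; housing reaches 100 mm to +x and -x, 85 mm to -y, 275 mm to +y. Spindle face 125 mm above the table. The navy print head, drawn back, stands 155 mm and more to +y of the spindle axis, its top 203 mm above the table.
- rack: stainless rack, fixed: 112 mm (x) by 350 mm (y), top plate 80 mm above the table. Origin on the table under its centre. Three 41 mm holes along its y axis, 115 mm apart, each inside a coloured ring; mandrels stand in them, flange resting on the plate.
- place_yellow: rack place with the yellow ring (78 to 100 mm across), empty at the start, at any of the three holes. Origin at the hole's centre on the plate's top face; a mandrel standing here has its origin 42 mm above it, its shank about 4 mm free all round.
- pot_stack: bystander: four nested white pots, mouth down, 74 mm across, 93 mm high; origin under its centre.
- sample_pot: bystander: one white pot, mouth down, 74 mm across, 66 mm high; origin under its centre.
- full_tub: bystander: filled clear tub with a yellow lid, 104 mm across, 82 mm high; origin under its centre.
- solvent_bottle: bystander: white bottle with blue cap, 60 mm across, 150 mm high; origin under its centre.
- ink_carton: bystander: cardboard carton 60 x 110 x 50 mm; origin under its centre.
Not all that is in view belongs to the job. Leave any green look-alike of the yellow_mandrel alone.

How it is judged:
On the way, in this order (a step that is already met when the one before it is completed fails the run):
1. the yellow mandrel is lifted out of the spindle (distance between yellow_mandrel and spindle above 0.13 m), for 0.1 s.
2. the blue mandrel sits fully home in the spindle, slots over the dogs (z of blue_mandrel in the frame of spindle between 0.04 and 0.044 m and horizontal distance between blue_mandrel and spindle below 0.003 m and angle between blue_mandrel's own z axis and vertical below 0.04 rad and angle between the x axis of blue_mandrel and the x axis of spindle, either way round below 0.1 rad), for 0.2 s.
At the end, for the whole second after the job is handed in: Blue mandrel home in the spindle: flange within 2 mm of the face, on the axis within 3 mm, upright within 2 degrees, slots over the dogs. Yellow mandrel upright in the yellow-ringed rack place, flange on the plate within 3 mm, within 8 mm of the hole's centre. Both let go and still (all of step 2 and z of yellow_mandrel in the frame of place_yellow between 0.039 and 0.045 m and horizontal distance between yellow_mandrel and place_yellow below 0.008 m and angle between yellow_mandrel's own z axis and vertical below 0.06 rad and linear speed of each of yellow_mandrel, blue_mandrel below 0.02 m/s); the robot touches nothing.
It fails at once if a mandrel is dropped or rammed home (faster than 0.35 m/s within 20 mm of its seat) ((z of blue_mandrel in the frame of spindle below 0.062 m and horizontal distance between blue_mandrel and spindle below 0.015 m and linear speed of blue_mandrel above 0.35 m/s) or (z of yellow_mandrel in the frame of place_yellow below 0.062 m and horizontal distance between yellow_mandrel and place_yellow below 0.015 m and linear speed of yellow_mandrel above 0.35 m/s)).
It fails at once if the red mandrel is disturbed (moved over 20 mm) (distance of red_mandrel from where it was at the start of the episode above 0.02 m).
It fails at once if something else on the bench is pushed about (over 30 mm) (distance of any of pot_stack, sample_pot, full_tub, solvent_bottle, ink_carton from where it was at the start of the episode above 0.03 m).
It also fails if it takes over 58 s, if anything falls off the work surface, if the arm or the gripper's body presses on something with over 40 N, if the wrist force passes 120 N, or if a joint passes its speed limit or range.

## Working session

There is one attempt and no reset: what is moved stays moved. The work goes in short steps, Python scripts to look and compute and a tool call to move; the robot and the scene stay as the last step left them, time stands still between calls to the robot, and variables do not carry over. Pictures are saved under pics/ and viewed, and the job is handed in when it is done.

Besides the shell and the picture viewer there is one more tool, called by a JSON object that holds its "op" and its "data". servo_tool: Moves the arm, as the interface text tells. Its arguments: {"type":"object","properties":{"plan":{"type":"array","items":{"type":"array","items":{"type":"number"}}},"hand":{"type":"number"}},"required":["plan"]}

```bash
mkdir -p pics; ls; python3 - <<'E'
from workcell import ctrl, vision
import cv2,json,numpy as np
print(ctrl.read_state())
for n in ("scene","top"):
    im=vision.snapshot(n); cv2.imwrite(f"pics/{n}0.png",im[:,:,::-1]); np.save(f"pics/{n}0.npy",im)
    print(n,vision.calibration(n))
E
```

```text
pics
{'time': 0.0, 'joint_pos': array([-1.23547888e+00,  4.94218376e-01,  1.34614252e+00, -1.89823818e-05,
        1.30254245e+00, -9.54968190e-02]), 'qd': array([-5.79012811e-04,  5.01142180e-05,  1.87263109e-04,  4.11345679e-04,
        1.32866905e-03, -4.88814806e-04]), 'tau': array([-6.23457199e-04, -8.82165098e+01, -3.83877361e+01, -1.51199943e-04,
        1.00468827e-02,  1.69263319e-05]), 'tcp_pos': array([ 0.26087966, -0.56752948,  0.23067453]), 'tool_rot': array([ 0.88706275,  1.38381366, -0.88575704]), 'contact_force': array([ 0.60599467,  0.68805317, -0.37205133]), 'moment': array([-0.01191175,  0.02040283,  0.00716807]), 'opening': 0.08568985722988881}
scene {'mtx': array([[540.84140247,   0.        , 278.1863763 ],
       [  0.        , 540.84140247, 204.98917444],
       [  0.        ,   0.        ,   1.        ]]), 'camera_from_world': array([[-0.87413495,  0.48562516, -0.00750302,  0.5358655 ],
       [-0.26319621, -0.46066195,  0.8476546 , -0.00249737],
       [ 0.40818605,  0.74293928,  0.53049541, -1.70277258],
       [ 0.        ,  0.        ,  0.        ,  1.        ]])}
top {'mtx': array([[517.70997444,   0.        , 274.5383992 ],
       [  0.        , 517.70997444, 207.12136235],
       [  0.        ,   0.        ,   1.        ]]), 'camera_from_world': array([[-0.00519486, -0.99972815, -0.02272969, -0.04290309],
       [ 0.99729333, -0.00684661,  0.07320612, -0.56075009],
       [-0.07334184, -0.02228787,  0.99705778, -1.62347338],
       [ 0.        ,  0.        ,  0.        ,  1.        ]])}
```

View pics/scene0.png

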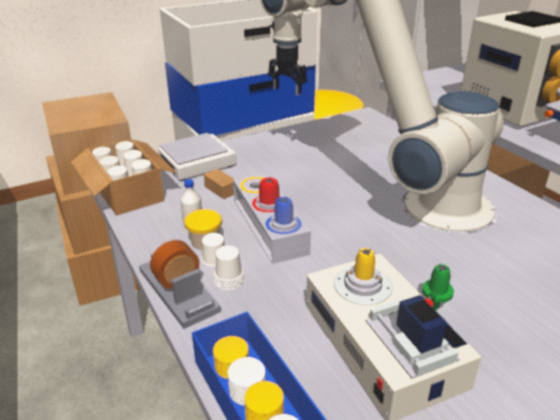

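View pics/top0.png

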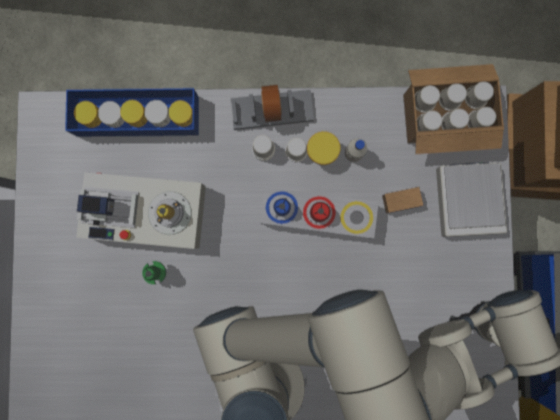

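Top view (columns run to −y, rows up to +x): spindle and yellow mandrel are near (168,212), blue near (282,207), red near (319,212), the empty yellow ring near (357,217), and the green look-alike near (153,272). Next I'll zoom in.

```bash
python3 - <<'E'
import cv2,numpy as np
a=np.load('pics/top0.npy')[:,:,::-1]
c1=cv2.resize(a[175:250,130:210],None,fx=7,fy=7,interpolation=cv2.INTER_CUBIC)
cv2.imwrite('pics/c1.png',c1)
c2=cv2.resize(a[180:245,255:385],None,fx=6,fy=6,interpolation=cv2.INTER_CUBIC)
cv2.imwrite('pics/c2.png',c2)
s=np.load('pics/scene0.npy')[:,:,::-1]
cv2.imwrite('pics/c3.png',cv2.resize(s[165:265,225:325],None,fx=6,fy=6,interpolation=cv2.INTER_CUBIC))
cv2.imwrite('pics/c4.png',cv2.resize(s[235:315,320:410],None,fx=7,fy=7,interpolation=cv2.INTER_CUBIC))
E
```

```text
(no output)
```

View pics/c1.png

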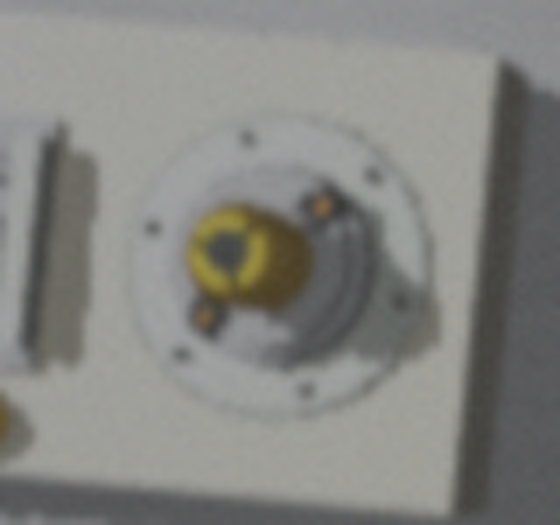

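View pics/c2.png

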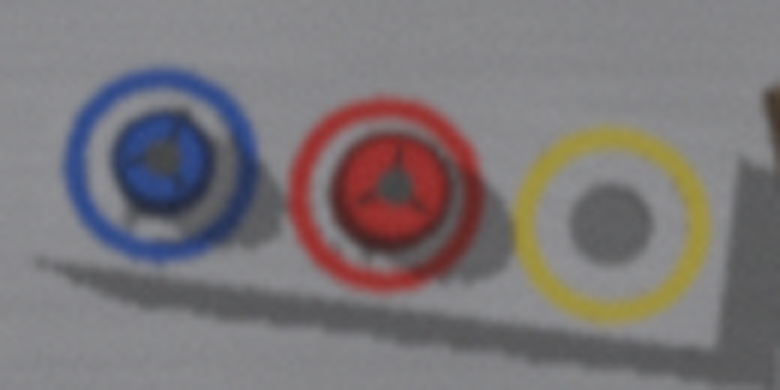

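View pics/c3.png

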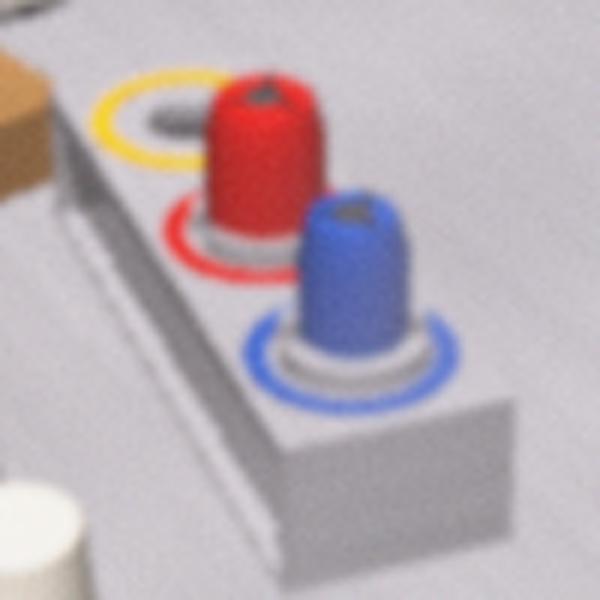

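View pics/c4.png

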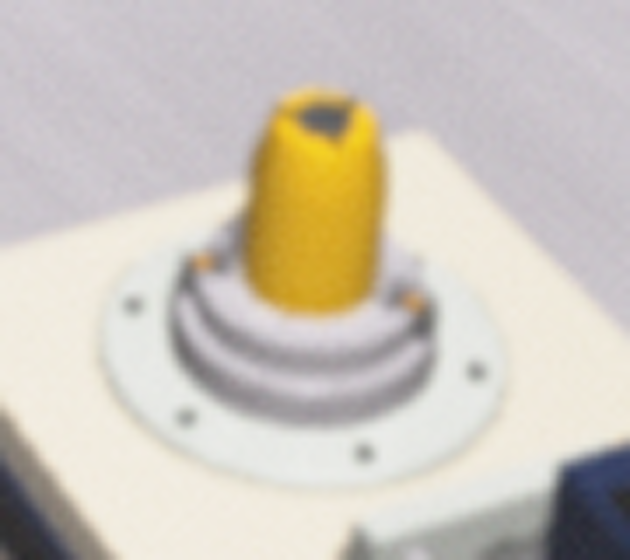

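```bash
cat > h.py <<'E'
import numpy as np,cv2
from workcell import ctrl, vision
C={n:vision.calibration(n) for n in("scene","top")}
def proj(n,p):
    T=C[n]["camera_from_world"];q=T[:3,:3]@np.asarray(p,float)+T[:3,3];q=np.array([q[0],-q[1],-q[2]])
    u=C[n]["mtx"]@q;return u[:2]/u[2]
def ray(n,uv):
    T=C[n]["camera_from_world"];d=np.linalg.inv(C[n]["mtx"])@np.array([uv[0],uv[1],1.]);d=np.array([d[0],-d[1],-d[2]])
    R=T[:3,:3];d=R.T@d;return -R.T@T[:3,3],d/np.linalg.norm(d)
def onz(n,uv,z):
    o,d=ray(n,uv);return o+d*(z-o[2])/d[2]
def tri(a,b):
    o1,d1=ray("scene",a);o2,d2=ray("top",b)
    s=np.linalg.lstsq(np.c_[d1,-d2],o2-o1,rcond=None)[0];p,q=o1+d1*s[0],o2+d2*s[1]
    return (p+q)/2,np.linalg.norm(p-q)
E
python3 - <<'E'
from h import *
I={n:np.load(f'pics/{n}0.npy') for n in C}
H={n:cv2.cvtColor(I[n],cv2.COLOR_RGB2HSV).astype(int) for n in C}
def mask(n,box,h0,h1,s,v=40):
    x0,y0,x1,y1=box;m=np.zeros(H[n].shape[:2],np.uint8)
    k=H[n][y0:y1,x0:x1];m[y0:y1,x0:x1]=(k[...,0]>=h0)&(k[...,0]<=h1)&(k[...,1]>=s)&(k[...,2]>=v);return m
def ell(m,which='out'):
    cs,_=cv2.findContours(m,cv2.RETR_CCOMP,cv2.CHAIN_APPROX_NONE)
    cs=sorted(cs,key=cv2.contourArea)[::-1]
    return [cv2.fitEllipse(c) for c in cs[:2] if len(c)>6]
# yellow ring: both
for n,b in(("top",(335,195,380,240)),("scene",(235,172,267,200))):
    m=mask(n,b,15,35,90,80)
    print('ring',n,m.sum(),ell(m))
for n,b in(("top",(255,185,302,228)),("scene",(262,192,305,237))):
    m=mask(n,b,100,130,100,50); print('blue',n,m.sum(),[e for e in ell(m)])
for n,b in(("top",(150,200,178,225)),("scene",(345,240,390,290))):
    m=mask(n,b,5,40,120,60)
    k,l,st,ce=cv2.connectedComponentsWithStats(m)
    for i in range(1,k):
        if st[i,4]>1: print('yel',n,st[i],ce[i].round(2),H[n][l==i].mean(0).round())
E
```

```text
ring top 303 [((356.2913818359375, 217.06997680664062), (31.260480880737305, 31.915382385253906), 102.27154541015625), ((356.38360595703125, 217.11412048339844), (26.64628791809082, 26.960683822631836), 104.3944091796875)]
ring scene 111 [((255.2600555419922, 184.52554321289062), (14.658099174499512, 28.809951782226562), 88.05978393554688)]
blue top 411 [((281.39068603515625, 207.04588317871094), (30.486392974853516, 31.041017532348633), 72.15036010742188), ((281.4957275390625, 207.16571044921875), (27.006778717041016, 27.27800178527832), 119.49205017089844)]
blue scene 423 [((282.64776611328125, 210.09352111816406), (15.380452156066895, 26.05027198791504), 3.88088059425354), ((280.2701416015625, 223.8018798828125), (16.613004684448242, 27.327220916748047), 92.88803100585938)]
yel top [157 205  16  13 106] [164.98 211.29] [ 24. 134. 113.]
yel scene [355 248  20  32 492] [364.59 264.78] [ 22. 195. 206.]
```

```bash
python3 - <<'E'
from h import *
I={n:np.load(f'pics/{n}0.npy').astype(float) for n in C}
def cen(n,c,r,lo):
    x0,y0=int(round(c[0]))-r,int(round(c[1]))-r
    k=I[n][y0:y0+2*r+1,x0:x0+2*r+1]; w=np.clip(k[...,0]-k[...,2]-lo,0,None)
    print((k[...,0]-k[...,2]).astype(int))
    m=cv2.moments(w);return x0+m['m10']/m['m00'],y0+m['m01']/m['m00']
D={}
for n,c in(("top",(175.6,204)),("top",(159.1,219.7)),("scene",(348.6,272)),("scene",(378.6,277.4))):
    D.setdefault(n,[]).append(cen(n,c,2,25)); print(n,D[n][-1])
# pairing
for a in D['scene']:
    for b in D['top']: print('dog',a,b,tri(a,b))
for b in D['top']: print(onz('top',b,.134))
for b in D['scene']: print(onz('scene',b,.134))
t=(356.33,217.09); 
print('ring top z.08',onz('top',t,.08))
s=(255.26,184.53);print('ring scene',onz('scene',s,.08),tri(s,t))
b=(281.44,207.1);s=(280.27,223.8);print('blue ring',onz('top',b,.08),onz('scene',s,.08),tri(s,b))
print(proj('scene',onz('top',t,.08)),proj('top',(0.5,.45,.2)))
E
```

```text
[[ 0  3  5  2  0]
 [ 7 31 34 11  1]
 [16 49 50 22  2]
 [ 7 34 36 12 -1]
 [ 1  8  8  0 -2]]
top (175.53571428571428, 204.0595238095238)
[[-2  8 17 18 20]
 [ 2 25 34 19  6]
 [ 7 36 46 22  3]
 [ 3 21 26 10  1]
 [ 1  3  3 -1 -2]]
top (158.73809523809524, 219.8095238095238)
[[ 8  9 14  8  2]
 [26 49 51 29 11]
 [42 79 79 44 13]
 [28 49 49 27  6]
 [ 7 11  8  4  1]]
scene (348.52777777777777, 271.9920634920635)
[[ 1  3  2  4  3]
 [11 23 22 12  2]
 [33 60 58 31  8]
 [35 69 77 47 15]
 [11 33 47 32  9]]
scene (378.6437246963563, 277.81781376518217)
dog (348.52777777777777, 271.9920634920635) (175.53571428571428, 204.0595238095238) (array([0.56449065, 0.2444807 , 0.13269981]), np.float64(0.0028567614269590794))
dog (348.52777777777777, 271.9920634920635) (158.73809523809524, 219.8095238095238) (array([0.54448845, 0.27198394, 0.14540364]), np.float64(0.0688044580322888))
dog (378.6437246963563, 277.81781376518217) (175.53571428571428, 204.0595238095238) (array([0.53926112, 0.26772372, 0.1242266 ]), np.float64(0.06421281824966005))
dog (378.6437246963563, 277.81781376518217) (158.73809523809524, 219.8095238095238) (array([0.51799795, 0.29406638, 0.13256226]), np.float64(0.0029790057680228023))
[0.56323066 0.24504603 0.134     ]
[0.51675262 0.29464349 0.134     ]
[0.56671627 0.24500794 0.134     ]
[0.52050377 0.2946357  0.134     ]
ring top z.08 [ 0.52394494 -0.29643743  0.08      ]
ring scene [ 0.52822657 -0.29675492  0.08      ] (array([ 0.5256901 , -0.29759965,  0.07863927]), np.float64(0.0038507174275602186))
blue ring [ 0.55599323 -0.06873085  0.08      ] [ 0.56679736 -0.07022222  0.08      ] (array([ 0.56050561, -0.07128975,  0.07688539]), np.float64(0.009991022017803297))
[256.5453335  184.23033837] [ 98.56454415 224.91261571]
```

```bash
python3 - <<'E'
from h import *
ims={'top':[],'scene':[]}
for i in range(4):
    for n in C: ims[n].append(vision.snapshot(n).astype(float))
for n in C: np.save(f'pics/{n}avg.npy',np.mean(ims[n],0))
for n,(x,y,r) in {'top':(281,207,17),'scene':(284,214,24)}.items():
    a=np.mean(ims[n],0)[y-r:y+r+1,x-r:x+r+1][:,:,::-1]
    k=600//(2*r+1);a=np.clip(a*1.2,0,255).astype(np.uint8)
    cv2.imwrite(f'pics/b_{n}.png',cv2.resize(a,None,fx=k,fy=k,interpolation=cv2.INTER_CUBIC));print(n,k,x-r,y-r)
for n in C: print(n,ray(n,(0,0))[0], 'c',proj(n,(.557,-.069,.092)))
E
```

```text
top 17 264 190
scene 12 260 190
scene [1.16280947 1.00367642 0.90945056] c [283.59303896 219.3815621 ]
top [ 0.43994093 -0.08291444  1.65877193] c [281.48932517 206.47888551]
```

View pics/b_top.png

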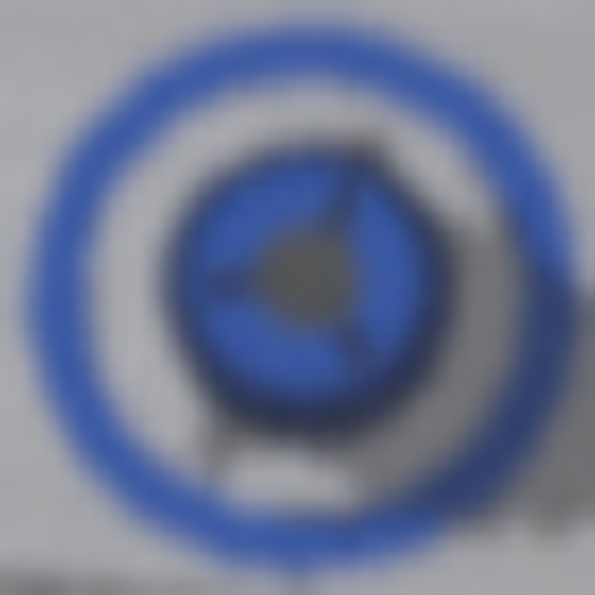

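View pics/b_scene.png

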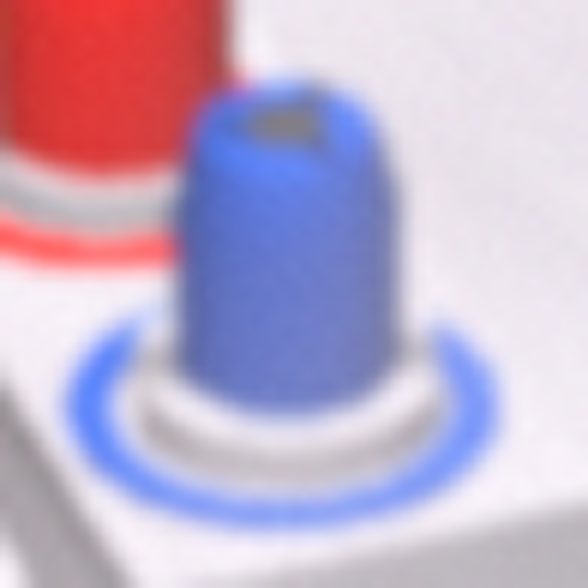

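```bash
python3 - <<'E'
from h import *
I={n:np.load(f'pics/{n}avg.npy').astype(np.float32) for n in C}
def strip(n,c,z,name):
    rs=np.arange(22,40,.5)/1000;th=np.radians(np.arange(-180,180,1))
    P=[[proj(n,(c[0]+r*np.cos(t),c[1]+r*np.sin(t),z)) for t in th] for r in rs]
    P=np.array(P,np.float32);o=cv2.remap(I[n],P[...,0],P[...,1],cv2.INTER_CUBIC)
    o=cv2.resize(np.clip(o,0,255).astype(np.uint8),(720,144))[:,:,::-1].copy()
    for d in range(-180,180,30):
        cv2.putText(o,str(d),((d+180)*2,10),0,.35,(0,0,255));o[:6,(d+180)*2]=(0,0,255)
    return o
cb=(.5565,-.0690);cs=(.5602,-.0692)   # rough per-camera centres
ct=(.5400,.2698);cc=(.5436,.2698)
cv2.imwrite('pics/strip.png',np.vstack([strip('top',cb,.092,''),strip('scene',cs,.092,''),strip('top',ct,.137,''),strip('scene',cc,.137,'')]))
E
```

```text
(no output)
```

View pics/strip.png

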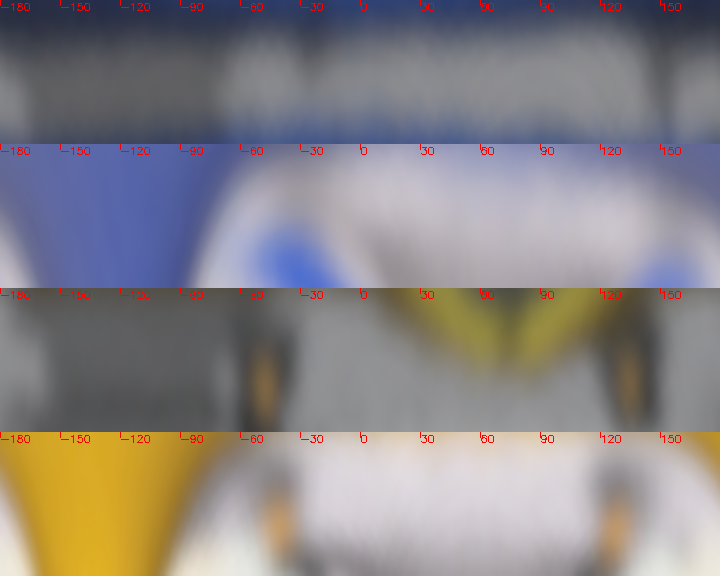

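```bash
cat >> h.py <<'E'
from scipy.spatial.transform import Rotation as Ro
def st(p=True):
    s=ctrl.read_state();R=Ro.from_rotvec(s['tool_rot']).as_matrix()
    j=np.degrees(np.arctan2(R[1,2],R[0,2]))
    if p: print('t',round(s['time'],2),'tcp',s['tcp_pos'].round(4),'jaw deg',j.round(2),'down',R[:,0].round(4),'q6',s['joint_pos'][5].round(3),'F',s['contact_force'].round(1),'M',s['moment'].round(2),'op',round(s['opening'],4))
    return s,R,j
def go(x,y,z,jaw=None):
    s,R,j=st();d=R.T@(np.array([x,y,z])-s['tcp_pos'])
    t=0
    if jaw is not None:
        # positive turn about tool x (down) decreases world yaw
        t=-((jaw-j+90)%180-90)
    print('shift mm',(d*1000).round(1),'turn deg',round(t,2))
E
python3 - <<'E'
from h import *
s,R,j=st();print(R.round(3)); go(.5418,.2698,.25,-47)
E
```

```text
t 0.5 tcp [ 0.261  -0.5679  0.2313] jaw deg -65.32 down [-0.  0. -1.] q6 -0.095 F [ 0.3 -0.9  0.1] M [0.03 0.05 0.02] op 0.085
[[-0.     0.909  0.418]
 [ 0.     0.418 -0.909]
 [-1.    -0.    -0.   ]]
t 0.5 tcp [ 0.261  -0.5679  0.2313] jaw deg -65.32 down [-0.  0. -1.] q6 -0.095 F [ 0.3 -0.9  0.1] M [0.03 0.05 0.02] op 0.085
shift mm [ -18.7  605.  -643.9] turn deg -18.32
```

{"op": "servo_tool", "data": {"plan": [[-0.005,0.02,-0.02,-1],[-0.01,0.05,-0.053,-3],[-0.015,0.084,-0.089,-5],[-0.02,0.118,-0.125,-7],[-0.02,0.152,-0.161,-9],[-0.02,0.186,-0.197,-11],[-0.02,0.22,-0.233,-13],[-0.02,0.254,-0.269,-15],[-0.02,0.288,-0.305,-17],[-0.02,0.32,-0.34,-18.3]], "hand": 0}}

```text
time: 1.5
tcp_pos: [0.4101, -0.1234, 0.2516]
tool_rot: [0.64, 1.473, -0.64]
contact_force: [0.8, -0.1, -0.7]
opening: 0.0853
```

```bash
python3 -c "
from h import *
go(.5418,.2698,.25,-47)"
```

```text
t 1.5 tcp [ 0.4101 -0.1234  0.2516] jaw deg -46.95 down [ 8.e-04 -2.e-04 -1.e+00] q6 0.387 F [ 0.8 -0.1 -0.7] M [ 0.05  0.02 -0.05] op 0.0853
shift mm [   1.6  364.6 -197.4] turn deg 0.05
```

{"op": "servo_tool", "data": {"plan": [[0,0.042,-0.023,0],[0,0.084,-0.045,0],[0,0.126,-0.068,0],[0,0.168,-0.091,0],[0,0.21,-0.114,0],[0,0.252,-0.136,0],[0,0.294,-0.159,0],[0,0.335,-0.181,0],[0,0.3646,-0.1974,0],[0,0.3646,-0.1974,0]]}}

```text
time: 2.5
tcp_pos: [0.5425, 0.2736, 0.2512]
tool_rot: [0.639, 1.474, -0.637]
contact_force: [-0.4, -1.7, 0.5]
opening: 0.0855
```

```bash
python3 -c "
from h import *
go(.5418,.2698,.146,-47)
for n,r in(('scene',(300,190,440,320)),('top',(110,150,230,270))):
    a=vision.snapshot(n)[r[1]:r[3],r[0]:r[2],::-1];cv2.imwrite('pics/a_'+n+'.png',cv2.resize(a,None,fx=4,fy=4,interpolation=cv2.INTER_CUBIC))
"
```

```text
t 2.5 tcp [0.5425 0.2736 0.2512] jaw deg -46.77 down [ 1.4e-03  8.0e-04 -1.0e+00] q6 1.185 F [-0.4 -1.7  0.5] M [-0.02  0.    0.03] op 0.0855
shift mm [105.2  -3.3   2.2] turn deg 0.23
```

View pics/a_scene.png

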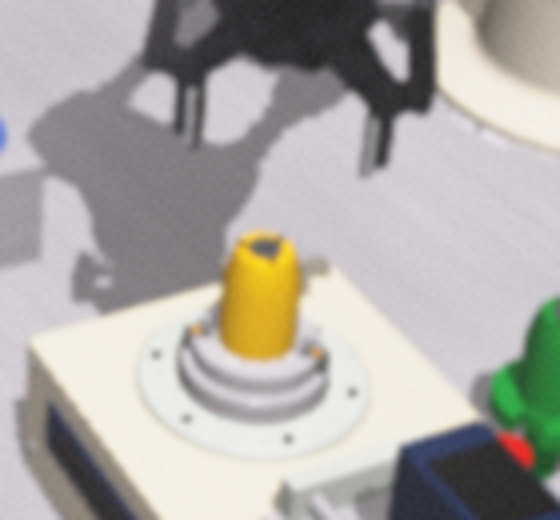

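```bash
python3 -c "
from h import *
s,R,j=st()
p=s['tcp_pos']
for d in(0,.0427,-.0427,.05,-.05): print(d,(proj('scene',p+R[:,2]*d)-[300,190])*4,(proj('scene',p+R[:,2]*d-R[:,0]*.013)-[300,190])*4)
print((proj('scene',(.5418,.2698,.199))-[300,190])*4)
"
```

```text
t 2.6 tcp [0.5416 0.2702 0.2512] jaw deg -46.87 down [ 3.e-04 -6.e-04 -1.e+00] q6 1.183 F [-0.3  0.1  0.6] M [-0.05  0.03 -0.02] op 0.0858
0 [274.33144671 166.56852443] [276.34718017 146.32061446]
0.0427 [194.94355571 153.03922786] [196.46411686 132.90750074]
-0.0427 [355.28703782 180.36498868] [357.81735888 160.0002197 ]
0.05 [181.52501105 150.75243743] [182.96280007 130.64050334]
-0.05 [369.28750715 182.75095081] [371.90780814 162.36613796]
[265.67650655 245.26725361]
```

View pics/a_top.png

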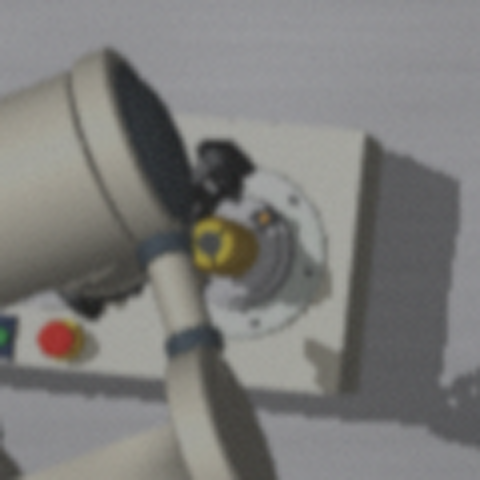

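{"op": "servo_tool", "data": {"plan": [[0.01,0,0,0],[0.025,0,0,0],[0.04,0,0,0],[0.055,0,0,0],[0.07,0,0,0],[0.085,0,0,0],[0.095,0,0,0],[0.102,0,0,0],[0.105,0,0,0],[0.105,0,0,0]]}}

```text
time: 3.6
tcp_pos: [0.5416, 0.27, 0.1462]
tool_rot: [0.639, 1.474, -0.64]
contact_force: [-0.2, 0.6, 0.6]
opening: 0.0852
```

{"op": "servo_tool", "data": {"plan": [[0,0,0,0],[0,0,0,0],[0,0,0,0],[0,0,0,0],[0,0,0,0],[0,0,0,0],[0,0,0,0],[0,0,0,0],[0,0,0,0],[0,0,0,0]], "hand": 0.55}}

```text
time: 4.6
tcp_pos: [0.5419, 0.2701, 0.1469]
tool_rot: [0.639, 1.473, -0.639]
contact_force: [-1.3, -2.3, 7.7]
opening: 0.0429
```

```bash
python3 -c "
from h import *
go(.5418,.2698,.146,-47)"
```

```text
t 4.6 tcp [0.5419 0.2701 0.1469] jaw deg -46.88 down [ 1.3e-03 -4.0e-04 -1.0e+00] q6 1.183 F [-1.3 -2.3  7.7] M [-0.22  0.23  0.01] op 0.0429
shift mm [ 0.9 -0.3  0.1] turn deg 0.12
```

{"op": "servo_tool", "data": {"plan": [[0,0,0,0],[0,0,0,0],[0,0,0,-6],[0,0,0,-14],[0,0,0,-22],[0,0,0,-30],[0,0,0,-38],[0,0,0,-46],[0,0,0,-54],[0,0,0,-60]], "hand": 0.3}}

```text
time: 5.6
tcp_pos: [0.5419, 0.2701, 0.1469]
tool_rot: [-0.185, 1.562, 0.184]
contact_force: [0.7, 0.1, -0.6]
opening: 0.0599
```

{"op": "servo_tool", "data": {"plan": [[0,0,0,-6],[0,0,0,-14],[0,0,0,-20],[0,0,0,-25],[0,0,0,-28],[0,0,0,-30],[0,0,0,-30],[0,0,0,-30],[0,0,0,-30],[0,0,0,-30]]}}

```text
time: 6.6
tcp_pos: [0.5419, 0.2701, 0.1469]
tool_rot: [-0.593, 1.487, 0.592]
contact_force: [-0.1, 0.3, -0.7]
opening: 0.06
```

{"op": "servo_tool", "data": {"plan": [[0,0,0,0],[0,0,0,0],[0,0,0,0],[0,0,0,0],[0,0,0,0],[0,0,0,0],[0,0,0,0],[0,0,0,0],[0,0,0,0],[0,0,0,0]], "hand": 0.55}}

```text
time: 7.6
tcp_pos: [0.5415, 0.2697, 0.1471]
tool_rot: [-0.593, 1.488, 0.591]
contact_force: [-4.0, -4.5, 5.9]
opening: 0.0425
```

```bash
python3 -c "
from h import *
go(.5418,.2698,.146,43)"
```

```text
t 7.6 tcp [0.5415 0.2697 0.1471] jaw deg 43.41 down [ 7.e-04 -1.e-03 -1.e+00] q6 -0.393 F [-4.  -4.5  5.9] M [-0.59  0.55  0.11] op 0.0425
shift mm [ 1.1 -0.1  0.3] turn deg 0.41
```

{"op": "servo_tool", "data": {"plan": [[-0.003,0,0,0],[-0.008,0,0,0],[-0.015,0,0,0],[-0.03,0,0,0],[-0.05,0,0,0],[-0.075,0,0,0],[-0.1,0,0,0],[-0.125,0,0,0],[-0.14,0,0,0],[-0.145,0,0,0]]}}

```text
time: 8.6
tcp_pos: [0.542, 0.2701, 0.2943]
tool_rot: [-0.593, 1.485, 0.591]
contact_force: [-0.2, 0.5, -6.5]
opening: 0.0426
```

```bash
python3 -c "
from h import *
go(.5257,-.297,.29,8)
for n,r in(('scene',(280,140,440,320)),('top',(110,150,230,270))):
    b=vision.snapshot(n);np.save('pics/l_'+n+'.npy',b);a=b[r[1]:r[3],r[0]:r[2],::-1];cv2.imwrite('pics/l_'+n+'.png',cv2.resize(a,None,fx=3.5,fy=3.3,interpolation=cv2.INTER_CUBIC))
"
```

```text
t 8.6 tcp [0.542  0.2701 0.2943] jaw deg 43.41 down [ 3.4e-03  1.0e-04 -1.0e+00] q6 -0.393 F [-0.2  0.5 -6.5] M [ 0.   -0.06 -0.01] op 0.0426
shift mm [   4.2 -400.8 -401.5] turn deg 35.41
```

View pics/l_scene.png

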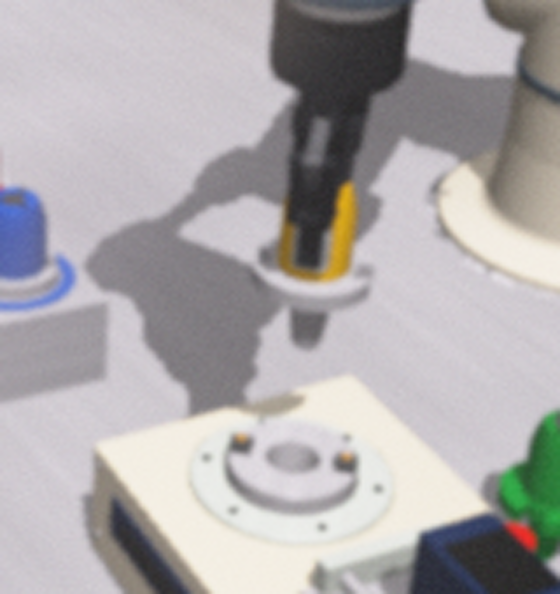

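View pics/l_top.png

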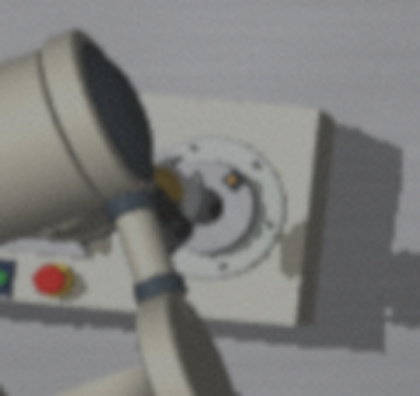

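{"op": "servo_tool", "data": {"plan": [[0,-0.018,-0.018,2],[0,-0.049,-0.049,5],[0,-0.082,-0.082,9],[0,-0.115,-0.115,13],[0,-0.149,-0.149,17],[0,-0.183,-0.183,21],[0,-0.217,-0.217,25],[0,-0.251,-0.251,29],[0,-0.285,-0.285,32],[0,-0.318,-0.318,35]]}}

```text
time: 9.7
tcp_pos: [0.5281, -0.1815, 0.2918]
tool_rot: [-0.113, 1.568, 0.114]
contact_force: [1.3, 0.2, -6.4]
opening: 0.0426
```

```bash
python3 -c "
from h import *
go(.5256,-.2966,.24,8)"
```

```text
t 9.7 tcp [ 0.5281 -0.1815  0.2918] jaw deg 8.27 down [-0.e+00  1.e-04 -1.e+00] q6 -0.582 F [ 1.3  0.2 -6.4] M [ 0.01 -0.06  0.05] op 0.0426
shift mm [  51.8 -113.6  -19.1] turn deg 0.27
```

{"op": "servo_tool", "data": {"plan": [[0,-0.035,-0.006,0],[0,-0.065,-0.011,0],[0,-0.09,-0.015,0],[0,-0.108,-0.018,0],[0.01,-0.1136,-0.0191,0],[0.03,-0.1136,-0.0191,0],[0.055,-0.1136,-0.0191,0],[0.075,-0.1136,-0.0191,0],[0.085,-0.1136,-0.0191,0],[0.085,-0.1136,-0.0191,0]]}}

```text
time: 10.7
tcp_pos: [0.5249, -0.2955, 0.2051]
tool_rot: [-0.112, 1.57, 0.116]
contact_force: [-0.0, -0.2, -5.3]
opening: 0.0426
```

```bash
python3 -c "
from h import *
go(.5256,-.2966,.105,8)
for n,r in(('scene',(200,110,320,230)),('top',(310,160,430,260))):
    b=vision.snapshot(n);np.save('pics/p_'+n+'.npy',b);a=b[r[1]:r[3],r[0]:r[2],::-1];cv2.imwrite('pics/p_'+n+'.png',cv2.resize(a,None,fx=4.5,fy=4.5,interpolation=cv2.INTER_CUBIC))
"
```

```text
t 10.7 tcp [ 0.5249 -0.2955  0.2051] jaw deg 8.31 down [-0.0026  0.0021 -1.    ] q6 -0.757 F [-0.  -0.2 -5.3] M [-0.02  0.05  0.05] op 0.0426
shift mm [100.1  -1.4   0.7] turn deg 0.31
```

View pics/p_scene.png

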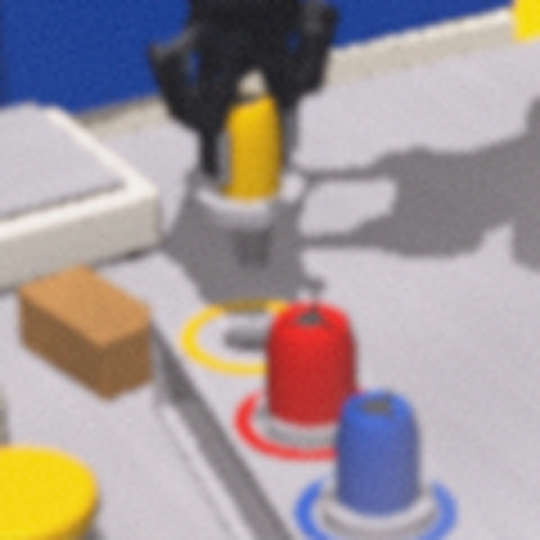

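View pics/p_top.png

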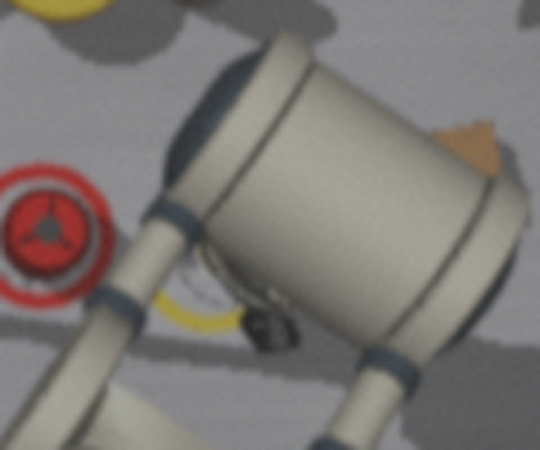

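{"op": "servo_tool", "data": {"plan": [[0.008,-0.001,0.0007,0],[0.022,-0.001,0.0007,0],[0.038,-0.001,0.0007,0],[0.052,-0.001,0.0007,0],[0.066,-0.001,0.0007,0],[0.078,-0.001,0.0007,0],[0.087,-0.001,0.0007,0],[0.093,-0.001,0.0007,0],[0.096,-0.001,0.0007,0],[0.098,-0.001,0.0007,0]]}}

```text
time: 11.8
tcp_pos: [0.5269, -0.2975, 0.1093]
tool_rot: [-0.114, 1.567, 0.113]
contact_force: [0.2, 0.2, -6.0]
opening: 0.0427
```

{"op": "servo_tool", "data": {"plan": [[0.001,0,0,0],[0.002,0,0,0],[0.003,0,0,0],[0.004,0,0,0],[0.005,0,0,0],[0.005,0,0,0],[0.005,0,0,0],[0.005,0,0,0],[0.005,0,0,0],[0.005,0,0,0]]}}

```text
time: 12.8
tcp_pos: [0.527, -0.2975, 0.1043]
tool_rot: [-0.114, 1.567, 0.113]
contact_force: [-0.3, 0.3, -6.3]
opening: 0.0424
```

```bash
python3 -c "
from h import *
st()"
```

```text
t 12.8 tcp [ 0.527  -0.2975  0.1043] jaw deg 8.3 down [ 7.e-04 -4.e-04 -1.e+00] q6 -0.758 F [-0.3  0.3 -6.3] M [-0.03  0.02  0.01] op 0.0424
```

{"op": "servo_tool", "data": {"plan": [[0.0005,0.001,-0.0012,0],[0.001,0.001,-0.0012,0],[0.0015,0.001,-0.0012,0],[0.002,0.001,-0.0012,0],[0.0025,0.001,-0.0012,0],[0.003,0.001,-0.0012,0],[0.0035,0.001,-0.0012,0],[0.0035,0.001,-0.0012,0],[0.0035,0.001,-0.0012,0],[0.0035,0.001,-0.0012,0]]}}

```text
time: 13.8
tcp_pos: [0.5256, -0.2967, 0.102]
tool_rot: [-0.114, 1.567, 0.113]
contact_force: [-7.8, 3.5, 16.9]
opening: 0.0426
```

```bash
python3 -c "
from h import *
st()"
```

```text
t 13.8 tcp [ 0.5256 -0.2967  0.102 ] jaw deg 8.3 down [ 1.2e-03 -9.0e-04 -1.0e+00] q6 -0.758 F [-7.8  3.5 16.9] M [0.54 0.94 0.02] op 0.0426
```

{"op": "servo_tool", "data": {"plan": [[0,0,0,0],[0,0,0,0],[0,0,0,0],[0,0,0,0],[-0.01,0,0,0],[-0.03,0,0,0],[-0.06,0,0,0],[-0.09,0,0,0],[-0.12,0,0,0],[-0.135,0,0,0]], "hand": 0}}

```text
time: 14.8
tcp_pos: [0.5262, -0.2971, 0.2405]
tool_rot: [-0.116, 1.564, 0.111]
contact_force: [0.1, 0.4, -0.1]
opening: 0.0853
```

```bash
python3 -c "
from h import *
go(.5575,-.0692,.235,0)
for n,r in(('scene',(200,110,320,230)),):
    b=vision.snapshot(n);np.save('pics/q_'+n+'.npy',b);a=b[r[1]:r[3],r[0]:r[2],::-1];cv2.imwrite('pics/q_'+n+'.png',cv2.resize(a,None,fx=4.5,fy=4.5,interpolation=cv2.INTER_CUBIC))
"
```

```text
t 14.8 tcp [ 0.5262 -0.2971  0.2405] jaw deg 8.3 down [ 0.0043 -0.003  -1.    ] q6 -0.758 F [ 0.1  0.4 -0.1] M [-0.    0.01 -0.03] op 0.0853
shift mm [  5.  221.   63.9] turn deg 8.3
```

View pics/q_scene.png

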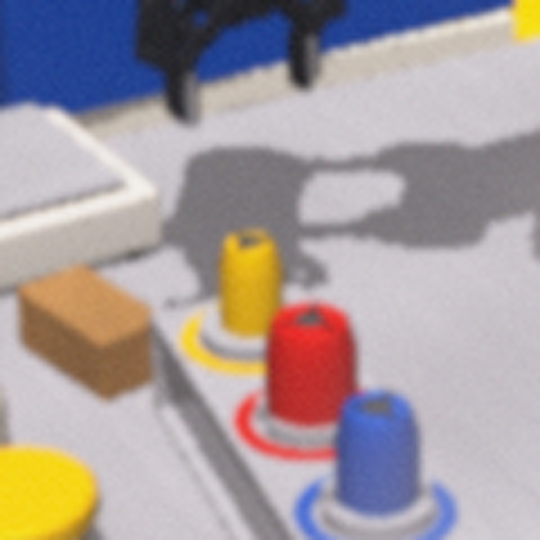

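{"op": "servo_tool", "data": {"plan": [[0.004,0.03,0.009,0],[0.004,0.07,0.02,0],[0.004,0.11,0.032,0],[0.004,0.15,0.043,0],[0.004,0.185,0.054,0],[0.004,0.21,0.061,0],[0.005,0.221,0.0639,0],[0.02,0.221,0.0639,0],[0.04,0.221,0.0639,0],[0.05,0.221,0.0639,0]]}}

```text
time: 15.85
tcp_pos: [0.5577, -0.0701, 0.19]
tool_rot: [-0.117, 1.564, 0.11]
contact_force: [0.5, 0.1, 0.8]
opening: 0.0853
```

```bash
python3 -c "
from h import *
go(.5575,-.0690,.102,8.3)
"
```

```text
t 15.85 tcp [ 0.5577 -0.0701  0.19  ] jaw deg 8.29 down [ 0.0044 -0.004  -1.    ] q6 -0.373 F [0.5 0.1 0.8] M [-0.02  0.03  0.03] op 0.0853
shift mm [88.   1.5 -0.4] turn deg -0.01
```

{"op": "servo_tool", "data": {"plan": [[0.012,0.0015,0,0],[0.028,0.0015,0,0],[0.045,0.0015,0,0],[0.06,0.0015,0,0],[0.073,0.0015,0,0],[0.082,0.0015,0,0],[0.087,0.0015,0,0],[0.088,0.0015,0,0],[0.088,0.0015,0,0],[0.088,0.0015,0,0]]}}

```text
time: 16.85
tcp_pos: [0.5582, -0.069, 0.1025]
tool_rot: [-0.117, 1.563, 0.11]
contact_force: [-0.3, 0.0, -0.2]
opening: 0.0857
```

{"op": "servo_tool", "data": {"plan": [[0,0,0,0],[0,0,0,0],[0,0,0,0],[0,0,0,0],[0,0,0,0],[0,0,0,0],[0,0,0,0],[0,0,0,0],[0,0,0,0],[0,0,0,0]], "hand": 0.5}}

```text
time: 17.85
tcp_pos: [0.5579, -0.069, 0.1029]
tool_rot: [-0.117, 1.563, 0.11]
contact_force: [-4.5, 0.9, 9.3]
opening: 0.0508
```

```bash
python3 -c "
from h import *
go(.5575,-.0690,.102,-82)
"
```

```text
t 17.85 tcp [ 0.5579 -0.069   0.1029] jaw deg 8.3 down [ 0.005  -0.0043 -1.    ] q6 -0.37 F [-4.5  0.9  9.3] M [-0.13  0.96 -0.01] op 0.0508
shift mm [ 0.9  0.1 -0.4] turn deg -89.7
```

{"op": "servo_tool", "data": {"plan": [[0,0,0,0],[0,0,0,0],[0,0,0,6],[0,0,0,14],[0,0,0,22],[0,0,0,30],[0,0,0,38],[0,0,0,46],[0,0,0,54],[0,0,0,62]], "hand": 0.2}}

```text
time: 18.85
tcp_pos: [0.558, -0.069, 0.1029]
tool_rot: [0.734, 1.436, -0.736]
contact_force: [0.7, 0.3, 0.4]
opening: 0.0682
```

{"op": "servo_tool", "data": {"plan": [[0,0,0,8],[0,0,0,16],[0,0,0,22],[0,0,0,26],[0,0,0,28],[0,0,0,28],[0,0,0,28],[0,0,0,28],[0,0,0,28],[0,0,0,28]]}}

```text
time: 19.85
tcp_pos: [0.558, -0.069, 0.1029]
tool_rot: [1.105, 1.265, -1.105]
contact_force: [-1.1, -0.0, -0.2]
opening: 0.0682
```

{"op": "servo_tool", "data": {"plan": [[0,0,0,0],[0,0,0,0],[0,0,0,0],[0,0,0,0],[0,0,0,0],[0,0,0,0],[0,0,0,0],[0,0,0,0],[0,0,0,0],[0,0,0,0]], "hand": 0.5}}

```text
time: 20.85
tcp_pos: [0.5581, -0.0691, 0.1033]
tool_rot: [1.105, 1.264, -1.104]
contact_force: [-1.9, -1.9, 6.8]
opening: 0.0505
```

```bash
python3 -c "
from h import *
st()
"
```

```text
t 20.85 tcp [ 0.5581 -0.0691  0.1033] jaw deg -82.01 down [ 0.0056 -0.0046 -1.    ] q6 1.206 F [-1.9 -1.9  6.8] M [-0.07  0.26  0.05] op 0.0505
```

{"op": "servo_tool", "data": {"plan": [[-0.003,0,0,0],[-0.008,0,0,0],[-0.018,0,0,0],[-0.035,0,0,0],[-0.06,0,0,0],[-0.085,0,0,0],[-0.11,0,0,0],[-0.13,0,0,0],[-0.14,0,0,0],[-0.145,0,0,0]]}}

```text
time: 21.85
tcp_pos: [0.5574, -0.0685, 0.2493]
tool_rot: [1.105, 1.263, -1.104]
contact_force: [-0.2, 1.1, -8.1]
opening: 0.0507
```

```bash
python3 -c "
from h import *
go(.541,.2692,.25,-2)
"
```

```text
t 21.85 tcp [ 0.5574 -0.0685  0.2493] jaw deg -82.0 down [ 0.0068 -0.0048 -1.    ] q6 1.206 F [-0.2  1.1 -8.1] M [ 0.    0.   -0.03] op 0.0507
shift mm [  -2.5   30.7 -336.7] turn deg -80.0
```

{"op": "servo_tool", "data": {"plan": [[-0.001,0.002,-0.017,-5],[-0.002,0.005,-0.05,-13],[-0.002,0.008,-0.088,-21],[-0.002,0.012,-0.128,-29],[-0.002,0.016,-0.168,-37],[-0.002,0.019,-0.208,-45],[-0.002,0.023,-0.248,-53],[-0.002,0.026,-0.285,-61],[-0.002,0.029,-0.315,-69],[-0.0025,0.0307,-0.334,-77]]}}

```text
time: 22.85
tcp_pos: [0.5404, 0.2687, 0.2488]
tool_rot: [0.059, 1.565, -0.067]
contact_force: [0.3, -0.6, -7.3]
opening: 0.0504
```

```bash
python3 -c "
from h import *
go(.541,.2692,.25,-2)
I={}
for n,r in(('scene',(310,140,430,320)),('top',(110,150,230,270))):
    b=np.mean([vision.snapshot(n).astype(float) for _ in range(2)],0);np.save('pics/v_'+n+'.npy',b);a=b[r[1]:r[3],r[0]:r[2],::-1];cv2.imwrite('pics/v_'+n+'.png',cv2.resize(a,None,fx=5,fy=3.3*0+3.3 if n=='top' else 3.3,interpolation=cv2.INTER_CUBIC))
r=(335,170,405,235);a=np.load('pics/v_scene.npy')[r[1]:r[3],r[0]:r[2],::-1];cv2.imwrite('pics/v2.png',cv2.resize(a,None,fx=9,fy=9,interpolation=cv2.INTER_CUBIC))
st()
"
```

```text
t 22.85 tcp [0.5404 0.2687 0.2488] jaw deg -4.59 down [ 0.0048 -0.0051 -1.    ] q6 0.448 F [ 0.3 -0.6 -7.3] M [-0.05 -0.06 -0.02] op 0.0504
shift mm [-1.2  0.6  0.6] turn deg -2.59
t 23.05 tcp [0.5408 0.2665 0.2491] jaw deg -5.05 down [ 0.005  -0.0056 -1.    ] q6 0.453 F [-0.3 -0.1 -7.4] M [-0.05 -0.02  0.02] op 0.0503[ WARN:0@2.377] global loadsave.cpp:1063 imwrite_ Unsupported depth image for selected encoder is fallbacked to CV_8U.
```

View pics/v_scene.png

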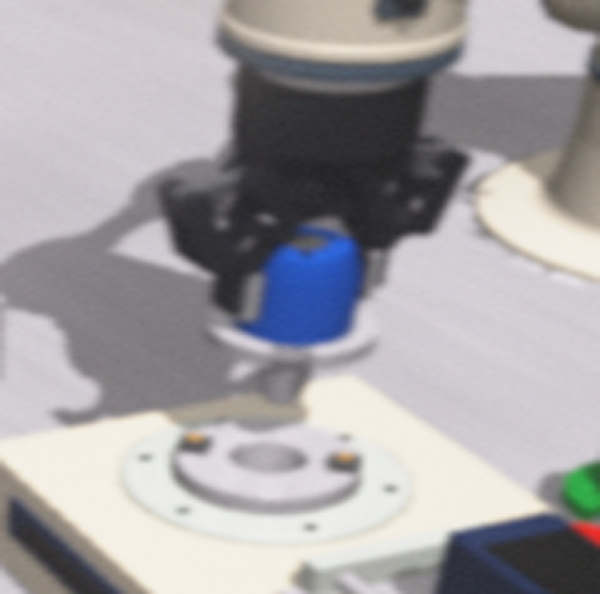

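View pics/v2.png

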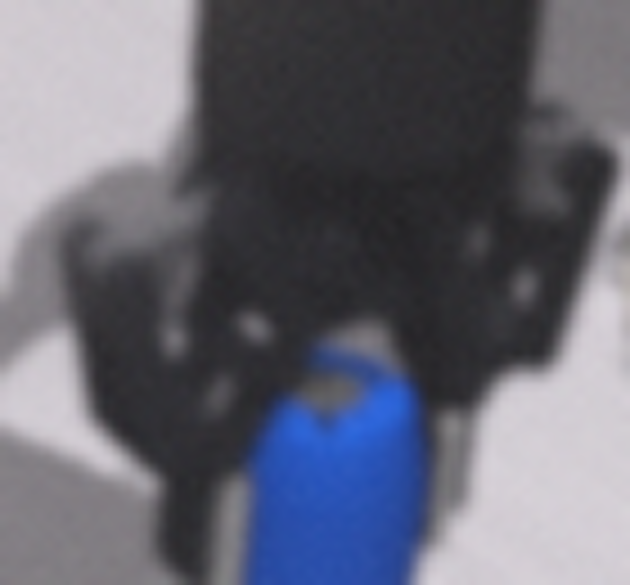

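```bash
python3 -c "
from h import *
b=np.mean([vision.snapshot('scene').astype(float) for _ in range(3)],0);np.save('pics/w.npy',b)
r=(340,200,400,275);a=np.clip(b[r[1]:r[3],r[0]:r[2],::-1],0,255).astype(np.uint8);cv2.imwrite('pics/w.png',cv2.resize(a,None,fx=8,fy=8,interpolation=cv2.INTER_CUBIC))
s,R,j=st()
p=s['tcp_pos']-R[:,0]*.0187
f=lambda q:((proj('scene',q)-[340,200]+.5)*8).round(0)
for z in(.032,0,-.030,-.042,-.092): print(z,f(p-R[:,0]*z), f(p+[0,0,z]))
for a in range(20,90,10): 
  q=p+[.036*np.cos(np.radians(a)),.036*np.sin(np.radians(a)),-.03]; print(a,f(q),f(q-[0,0,.012]))
"
```

```text
t 23.2 tcp [0.5412 0.2657 0.2497] jaw deg -5.13 down [ 0.006  -0.0052 -1.    ] q6 0.453 F [ 0.3 -0.1 -7.9] M [0.03 0.05 0.03] op 0.0505
0.032 [240.  93.] [239.  93.]
0 [229. 195.] [229. 195.]
-0.03 [219. 288.] [220. 288.]
-0.042 [215. 324.] [216. 324.]
-0.092 [199. 472.] [202. 472.]
20 [144. 348.] [141. 385.]
30 [166. 357.] [162. 393.]
40 [189. 363.] [185. 400.]
50 [213. 366.] [209. 403.]
60 [237. 368.] [233. 405.]
70 [261. 367.] [257. 404.]
80 [283. 363.] [279. 400.]
```

View pics/w.png

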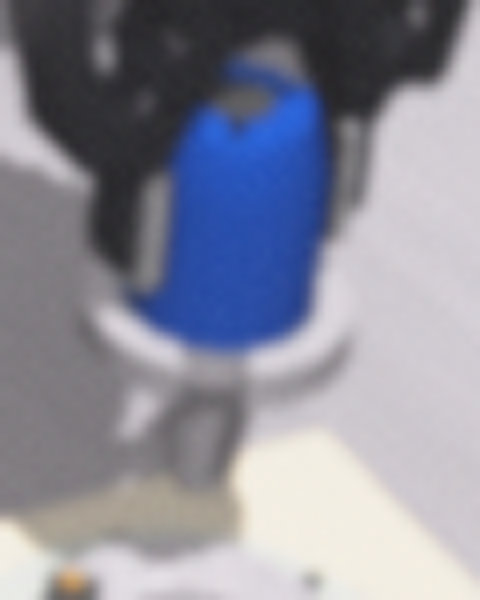

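```bash
python3 - <<'E'
from h import *
b=np.load('pics/w.npy').astype(np.float32).mean(2)
p=np.array([.5412,.2657,.2497+.0187]); off=np.array([.75,.75])
th=np.arange(0,105,3)
for r,z in((.0355,-.030),(.034,-.030),(.036,-.036)):
    P=np.array([proj('scene',p+[r*np.cos(np.radians(a)),r*np.sin(np.radians(a)),z])+off for a in th],np.float32)
    v=cv2.remap(b,P[None,:,0],P[None,:,1],cv2.INTER_LINEAR)[0]
    print(r,z,[(int(a),int(x)) for a,x in zip(th,v)])
r=(352,236,388,256)
print(np.arange(352,388));
for y in range(240,252): print(y,b[y,352:388].astype(int))
E
```

```text
0.0355 -0.03 [(0, 204), (3, 202), (6, 203), (9, 203), (12, 202), (15, 204), (18, 202), (21, 202), (24, 203), (27, 200), (30, 197), (33, 186), (36, 172), (39, 160), (42, 155), (45, 156), (48, 158), (51, 156), (54, 154), (57, 151), (60, 157), (63, 173), (66, 188), (69, 195), (72, 197), (75, 197), (78, 195), (81, 193), (84, 191), (87, 191), (90, 189), (93, 188), (96, 186), (99, 183), (102, 179)]
0.034 -0.03 [(0, 210), (3, 210), (6, 210), (9, 211), (12, 209), (15, 208), (18, 208), (21, 207), (24, 207), (27, 205), (30, 197), (33, 184), (36, 169), (39, 160), (42, 156), (45, 156), (48, 157), (51, 155), (54, 153), (57, 151), (60, 158), (63, 174), (66, 190), (69, 201), (72, 204), (75, 205), (78, 205), (81, 204), (84, 202), (87, 201), (90, 200), (93, 200), (96, 201), (99, 198), (102, 197)]
0.036 -0.036 [(0, 139), (3, 141), (6, 144), (9, 147), (12, 147), (15, 148), (18, 150), (21, 152), (24, 154), (27, 152), (30, 151), (33, 146), (36, 136), (39, 127), (42, 124), (45, 124), (48, 125), (51, 123), (54, 120), (57, 120), (60, 127), (63, 141), (66, 155), (69, 159), (72, 158), (75, 157), (78, 154), (8
[... 1345 characters left out ...]
45 147 150 148 146 141
 146 161 173 171 168 163 158 153 146 147 153 169 186 198 201 202 203 203]
248 [125 127 126 136 152 160 160 154 151 144 134 123 124 127 130 130 128 127
 135 152 160 158 156 153 153 154 156 162 172 188 197 201 202 202 203 203]
249 [126 124 128 145 165 182 178 165 151 137 123 111 107 111 112 111 110 115
 130 151 160 159 160 157 164 168 176 184 192 200 202 203 204 201 202 202]
250 [123 126 130 149 177 192 190 173 149 127 113 107 105 110 108 109 106 109
 129 153 165 170 173 173 180 186 194 200 203 203 202 204 204 203 201 202]
251 [125 125 132 153 184 194 187 163 133 112 107 107 114 119 122 116 108 106
 127 158 180 188 187 190 193 197 202 203 203 204 204 203 203 203 204 202]
```

```bash
python3 - <<'E'
from h import *
b=np.load('pics/w.npy').astype(np.float32)
g=b.mean(2)
p=np.array([.5412,.2657,.2497+.0187])
for z in(-.030,-.042):
    Q=np.array([proj('scene',p+[.036*np.cos(a),.036*np.sin(a),z]) for a in np.linspace(0,6.28,361)])
    print(z,Q[Q[:,0].argmin()],Q[Q[:,0].argmax()],'bottom',Q[Q[:,1].argmax()])
for y in range(230,246): print(y,g[y,345:362].astype(int),'|',g[y,372:392].astype(int))
print('shank')
for y in range(250,263): print(y,g[y,355:376].astype(int))
for z in(-.06,-.08,-.092): print(proj('scene',p+[0,0,z]))
E
```

```text
-0.03 [350.00978246 234.53744018] [383.99342244 236.89527751] bottom [369.04535621 245.45365888]
-0.042 [349.65994    239.08743628] [383.4544817  241.46496021] bottom [368.57817967 250.07840427]
230 [127 126 128 127 126 109  84  61  48  46  51  68  97 123 127 110  89] | [ 97  97  95  93  90  87  88  98 128 161 184 196 204 206 207 209 209 209
 208 208]
231 [128 128 129 129 126 117 101  74  57  46  52  69  98 124 125 107  91] | [ 96  98  92  93  91  86  85 107 149 186 201 205 205 206 206 208 209 210
 209 210]
232 [126 128 127 127 126 125 117 101  76  58  54  72 103 126 123 103  90] | [ 97  97  92  91  88  86  90 115 159 192 204 206 206 205 204 205 207 209
 210 209]
233 [127 128 125 127 127 131 133 123 104  81  69  81 108 129 123 100  90] | [ 98  94  93  91  88  87  94 125 170 199 208 207 207 204 203 204 207 208
 209 210]
234 [126 126 127 125 128 131 136 137 126 107  92  94 114 127 121  98  89] | [ 94  93  94  93  87  86  97 140 186 209 213 208 207 205 205 205 205 205
 206 209]
235 [127 127 126 125 127 131 138 139 135 121 104  99 110 117 107  92  88] | [ 93  92  93  92  88  86 101 150 1
[... 2211 characters left out ...]
 121 116 112 120 128 135 136 126 110 114 151 198 223 229
 231 233 234]
257 [127 129 131 127 124 118 112 122 129 134 134 123 111 124 174 217 232 235
 235 235 236]
258 [129 134 133 130 127 123 119 125 130 135 129 119 114 141 193 228 236 236
 236 236 235]
259 [144 149 142 136 139 138 131 126 131 133 130 122 125 156 205 230 236 236
 237 236 236]
260 [159 161 152 152 151 152 144 136 131 135 133 132 137 164 208 231 236 236
 236 236 235]
261 [162 165 159 158 157 158 153 145 143 142 142 144 147 165 197 225 236 236
 236 236 236]
262 [162 160 160 160 160 159 160 155 154 154 151 152 152 161 185 216 233 236
 236 236 236]
[365.83840206 246.76982651]
[365.12180588 254.13623651]
[364.69797714 258.49307834]
```

```bash
python3 -c "
from h import *
go(.541,.2692,.235,78.1)"
```

```text
t 23.2 tcp [0.5412 0.2657 0.2497] jaw deg -5.13 down [ 0.006  -0.0052 -1.    ] q6 0.453 F [ 0.3 -0.1 -7.9] M [0.03 0.05 0.03] op 0.0505
shift mm [14.7  3.5 -0.6] turn deg -83.23
```

{"op": "servo_tool", "data": {"plan": [[0.002,0.001,0,-7],[0.004,0.002,0,-15],[0.007,0.003,0,-23],[0.01,0.0035,-0.0006,-31],[0.013,0.0035,-0.0006,-39],[0.0147,0.0035,-0.0006,-47],[0.0147,0.0035,-0.0006,-55],[0.0147,0.0035,-0.0006,-63],[0.0147,0.0035,-0.0006,-71],[0.0147,0.0035,-0.0006,-78]]}}

```text
time: 24.2
tcp_pos: [0.5412, 0.2683, 0.2349]
tool_rot: [-0.995, 1.333, 0.982]
contact_force: [0.0, -0.3, -7.6]
opening: 0.0498
```

{"op": "servo_tool", "data": {"plan": [[0,0,0,-3],[0,0,0,-5],[0,0,0,-5],[0,0,0,-5],[0,0,0,-5],[0,0,0,-5],[0,0,0,-5],[0,0,0,-5],[0,0,0,-5],[0,0,0,-5]]}}

```text
time: 25.2
tcp_pos: [0.5411, 0.2683, 0.2349]
tool_rot: [-1.061, 1.299, 1.048]
contact_force: [0.1, 0.2, -7.7]
opening: 0.0501
```

```bash
python3 -c "
from h import *
go(.541,.2692,.2,78.1)
b=np.mean([vision.snapshot('scene').astype(float) for _ in range(3)],0);np.save('pics/x.npy',b)
r=(335,205,405,300);a=np.clip(b[r[1]:r[3],r[0]:r[2],::-1],0,255).astype(np.uint8);cv2.imwrite('pics/x.png',cv2.resize(a,None,fx=6,fy=6,interpolation=cv2.INTER_CUBIC))
s,R,j=st()
p=s['tcp_pos']-R[:,0]*.0187
f=lambda q:((proj('scene',q)-[335,205]+.5)*6).round(0)
for z in(.032,0,-.030,-.042,-.092): print(z,f(p+[0,0,z]))
print('face',f((.541,.2692,.125)))
for a in(-47,133): 
  for r in (.025,.036):
    q=p+[r*np.cos(np.radians(a)),r*np.sin(np.radians(a)),-.03]; print(a,r,f(q),f(q-[0,0,.012]))
"
```

```text
t 25.2 tcp [0.5411 0.2683 0.2349] jaw deg 78.07 down [ 0.0057 -0.0054 -1.    ] q6 -0.995 F [ 0.1  0.2 -7.7] M [ 0.06  0.03 -0.  ] op 0.0501
shift mm [34.9  0.6  1. ] turn deg -0.03
t 25.35 tcp [0.5412 0.2683 0.2349] jaw deg 78.07 down [ 0.0057 -0.0054 -1.    ] q6 -0.995 F [-0.9 -0.9 -7.7] M [ 0.04 -0.01  0.06] op 0.0502
0.032 [210.  79.]
0 [203. 154.]
-0.03 [196. 223.]
-0.042 [194. 250.]
-0.092 [183. 360.]
face [177. 438.]
-47 0.025 [127. 211.] [125. 238.]
-47 0.036 [ 97. 206.] [ 95. 233.]
133 0.025 [266. 236.] [263. 263.]
133 0.036 [297. 241.] [294. 268.]
```

View pics/x.png

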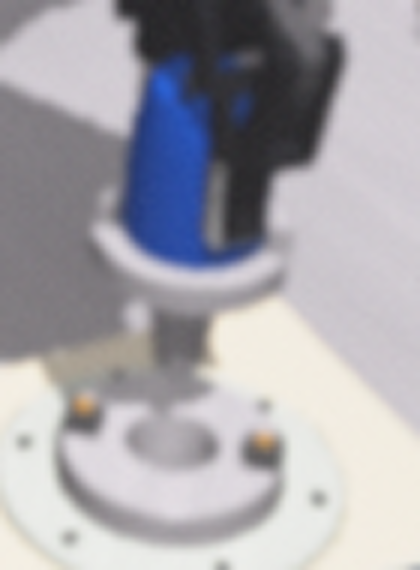

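{"op": "servo_tool", "data": {"plan": [[0.003,0,0,0],[0.008,0.0005,0.0005,0],[0.013,0.0005,0.0008,0],[0.018,0.0005,0.0008,0],[0.022,0.0005,0.0008,0],[0.025,0.0005,0.0008,0],[0.027,0.0005,0.0008,0],[0.028,0.0005,0.0008,0],[0.028,0.0005,0.0008,0],[0.028,0.0005,0.0008,0]]}}

```text
time: 26.35
tcp_pos: [0.5411, 0.2691, 0.2071]
tool_rot: [-1.061, 1.299, 1.048]
contact_force: [-0.1, 0.3, -7.5]
opening: 0.0502
```

```bash
python3 -c "
from h import *
b=np.mean([vision.snapshot('scene').astype(float) for _ in range(3)],0);np.save('pics/y.npy',b)
r=(335,215,405,300);a=np.clip(b[r[1]:r[3],r[0]:r[2],::-1],0,255).astype(np.uint8);cv2.imwrite('pics/y.png',cv2.resize(a,None,fx=7,fy=7,interpolation=cv2.INTER_CUBIC))
s,R,j=st()
p=s['tcp_pos']-R[:,0]*.0187
f=lambda q:((proj('scene',q)-[335,215]+.5)*7).round(0)
for z in(.032,0,-.030,-.042,-.092): print(z,f(p+[0,0,z]))
print('face',f((.541,.2692,.125)))
for q in (.541+.034*.682,.2692-.034*.731,.134),(.541-.034*.682,.2692+.034*.731,.134):print('dog',f(q))
g=b.mean(2).astype(int)
for y in range(264,282): print(y,g[y,348:378])
"
```

```text
t 26.5 tcp [0.5411 0.2691 0.2071] jaw deg 78.07 down [ 0.006  -0.0053 -1.    ] q6 -0.993 F [ 0.6 -0.4 -7.2] M [-0.04  0.04  0.06] op 0.0499
0.032 [240. 100.]
0 [231. 186.]
-0.03 [224. 264.]
-0.042 [221. 295.]
-0.092 [208. 420.]
face [206. 441.]
dog [103. 399.]
dog [315. 439.]
264 [155 157 157 156 156 154 149 145 146 145 148 151 153 158 162 163 168 171
 174 173 173 173 173 170 167 166 160 155 153 158]
265 [157 156 156 157 156 153 148 146 149 149 148 147 150 153 155 156 160 159
 160 159 160 160 159 157 156 156 154 157 162 178]
266 [159 157 158 156 153 146 139 140 147 147 144 140 139 142 149 150 152 155
 155 155 154 154 154 157 158 165 172 183 194 212]
267 [162 156 151 153 148 137 127 132 142 145 140 128 121 125 133 137 140 143
 146 145 145 144 149 157 168 187 205 216 223 228]
268 [157 153 151 149 145 138 131 134 140 141 135 120 108 107 113 118 120 126
 125 124 125 131 147 162 178 202 224 230 233 234]
269 [152 150 148 148 144 141 138 140 142 141 132 118 102 103 105 108 108 108
 108 106 107 124 151 174 187 205 225 232 233 234]
270 [148 147 143 139 139 141 143 144 143 142 137 119 104  99 
[... 762 characters left out ...]
121 128 129 123
 117 111 116 130 158 186 206 214 216 210 200 196]
277 [166 157 157 180 203 204 191 165 129 105 104 108 109 114 119 120 124 118
 117 116 121 132 158 192 213 218 211 194 172 168]
278 [205 197 197 204 216 216 209 188 145 116 109 110 110 113 116 117 117 119
 122 125 130 131 148 182 209 215 202 172 142 134]
279 [220 215 215 216 219 221 217 203 170 141 126 116 113 112 115 119 123 131
 136 139 135 129 136 175 208 211 194 153 117 113]
280 [220 219 219 219 221 220 220 214 195 173 154 134 119 115 119 126 135 144
 151 148 140 133 145 179 210 214 191 146 108  99]
281 [218 219 220 220 222 220 221 220 212 200 183 162 138 129 135 146 154 158
 159 156 151 152 171 197 214 213 197 157 117  98]
```

View pics/y.png

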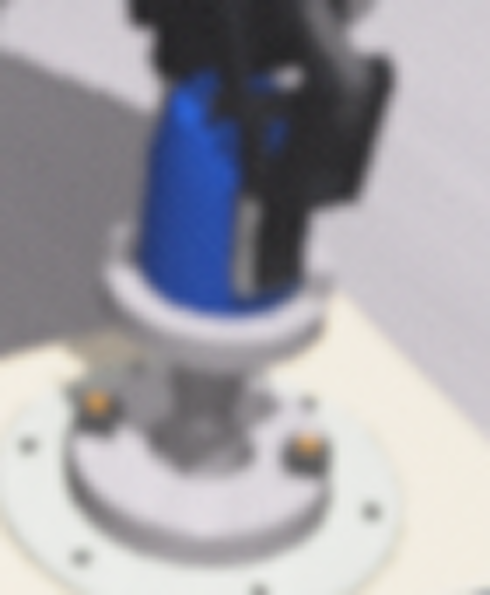

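{"op": "servo_tool", "data": {"plan": [[0.003,0,0,0],[0.008,0,0,0],[0.014,0,0,0],[0.02,0,0,0],[0.026,0,0,0],[0.032,0,0,0],[0.037,0,0,0],[0.041,0,0,0],[0.044,0,0,0],[0.046,0,0,0]]}}

```text
time: 27.5
tcp_pos: [0.5414, 0.2688, 0.1608]
tool_rot: [-1.061, 1.299, 1.048]
contact_force: [-0.2, -0.5, -7.3]
opening: 0.05
```

```bash
python3 -c "
from h import *
go(.541,.2691,.148,78.1)
"
```

```text
t 27.5 tcp [0.5414 0.2688 0.1608] jaw deg 78.07 down [ 0.006  -0.0053 -1.    ] q6 -0.993 F [-0.2 -0.5 -7.3] M [0.01 0.   0.02] op 0.05
shift mm [12.8  0.5  0.2] turn deg -0.03
```

No contact yet; creeping down past the dog tops.

{"op": "servo_tool", "data": {"plan": [[0.001,0,0,0],[0.002,0,0,0],[0.003,0,0,0],[0.004,0,0,0],[0.005,0,0,0],[0.006,0,0,0],[0.007,0,0,0],[0.007,0,0,0],[0.007,0,0,0],[0.007,0,0,0]]}}

```text
time: 28.5
tcp_pos: [0.5414, 0.2688, 0.1539]
tool_rot: [-1.061, 1.299, 1.048]
contact_force: [-0.6, -0.4, -7.5]
opening: 0.0502
```

```bash
python3 -c "
from h import *
go(.541,.2691,.148,78.1)
"
```

```text
t 28.5 tcp [0.5414 0.2688 0.1539] jaw deg 78.08 down [ 0.006  -0.0054 -1.    ] q6 -0.993 F [-0.6 -0.4 -7.5] M [ 0.05 -0.01  0.02] op 0.0502
shift mm [5.8 0.5 0.3] turn deg -0.02
```

{"op": "servo_tool", "data": {"plan": [[0.001,0,0,0],[0.002,0,0,0],[0.003,0,0,0],[0.004,0,0,0],[0.005,0,0,0],[0.0055,0,0,0],[0.006,0,0,0],[0.006,0,0,0],[0.006,0,0,0],[0.006,0,0,0]]}}

```text
time: 29.5
tcp_pos: [0.5417, 0.2687, 0.1486]
tool_rot: [-1.061, 1.298, 1.047]
contact_force: [-3.0, -2.8, 5.0]
opening: 0.0502
```

```bash
python3 -c "
from h import *
go(.541,.2691,.148,78.1)
"
```

```text
t 29.5 tcp [0.5417 0.2687 0.1486] jaw deg 78.08 down [ 0.0069 -0.0051 -1.    ] q6 -0.993 F [-3.  -2.8  5. ] M [-0.25  0.51  0.1 ] op 0.0502
shift mm [0.6 0.8 0.2] turn deg -0.02
```

{"op": "servo_tool", "data": {"plan": [[0.0004,0,0,0],[0.0008,0,0,0],[0.0012,0,0,0],[0.0012,0,0,0],[0.0012,0,0,0],[0.0012,0,0,0],[0.0012,0,0,0],[0.0012,0,0,0],[0.0012,0,0,0],[0.0012,0,0,0]]}}

```text
time: 30.5
tcp_pos: [0.5419, 0.2687, 0.1485]
tool_rot: [-1.061, 1.297, 1.047]
contact_force: [-6.2, -5.2, 15.7]
opening: 0.0504
```

```bash
python3 -c "
from h import *
st()
b=np.mean([vision.snapshot('scene').astype(float) for _ in range(2)],0)
r=(325,225,405,310);a=np.clip(b[r[1]:r[3],r[0]:r[2],::-1],0,255).astype(np.uint8);cv2.imwrite('pics/z.png',cv2.resize(a,None,fx=7,fy=7,interpolation=cv2.INTER_CUBIC))
"
```

```text
t 30.5 tcp [0.5419 0.2687 0.1485] jaw deg 78.08 down [ 0.0078 -0.0049 -1.    ] q6 -0.993 F [-6.2 -5.2 15.7] M [-0.33  1.29  0.14] op 0.0504
```

View pics/z.png

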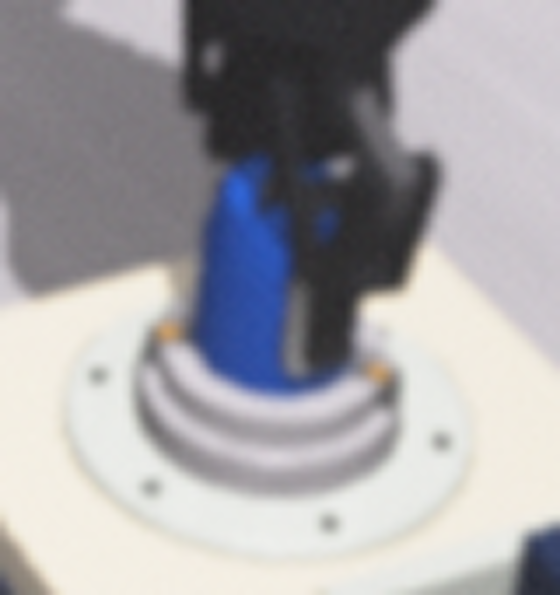

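The blue flange sits on the nose, with both orange dog tops visible in the slots at (165,330) and (378,372). Contact height agrees with a full seat, so I'll release and rise.

{"op": "servo_tool", "data": {"plan": [[0,0,0,0],[0,0,0,0],[0,0,0,0],[0,0,0,0],[0,0,0,0],[-0.008,0,0,0],[-0.03,0,0,0],[-0.06,0,0,0],[-0.09,0,0,0],[-0.11,0,0,0]], "hand": 0}}

```text
time: 31.6
tcp_pos: [0.5415, 0.2694, 0.2612]
tool_rot: [-1.062, 1.295, 1.046]
contact_force: [0.4, -0.2, 1.1]
opening: 0.0854
```

{"op": "servo_tool", "data": {"plan": [[-0.01,0.02,-0.02,0],[-0.02,0.05,-0.04,0],[-0.03,0.08,-0.06,0],[-0.04,0.11,-0.08,0],[-0.05,0.14,-0.1,0],[-0.06,0.16,-0.12,0],[-0.07,0.17,-0.13,0],[-0.07,0.17,-0.13,0],[-0.07,0.17,-0.13,0],[-0.07,0.17,-0.13,0]]}}

```text
time: 32.6
tcp_pos: [0.3481, 0.1779, 0.3295]
tool_rot: [-1.062, 1.295, 1.046]
contact_force: [0.4, 0.8, -0.2]
opening: 0.0852
```

```bash
python3 -c "
from h import *
st()
for n,r in(('scene',(225,165,405,310)),('top',(110,150,400,260))):
    b=np.mean([vision.snapshot(n).astype(float) for _ in range(3)],0);np.save('pics/e_'+n+'.npy',b)
    a=np.clip(b[r[1]:r[3],r[0]:r[2],::-1],0,255).astype(np.uint8);k=4 if n=='scene' else 2.7
    cv2.imwrite('pics/e_'+n+'.png',cv2.resize(a,None,fx=k,fy=k,interpolation=cv2.INTER_CUBIC))
"
```

```text
t 32.6 tcp [0.3481 0.1779 0.3295] jaw deg 78.08 down [ 0.01   -0.004  -0.9999] q6 -1.036 F [ 0.4  0.8 -0.2] M [ 0.02  0.02 -0.02] op 0.0852
```

View pics/e_scene.png

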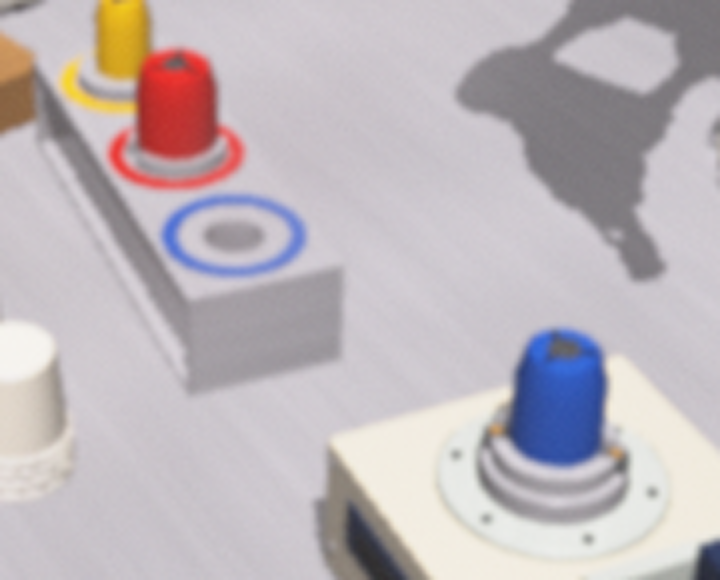

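View pics/e_top.png

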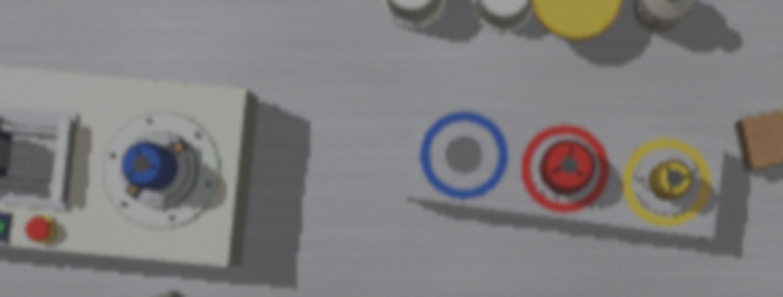

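```bash
python3 - <<'E'
from h import *
a=np.load('pics/sceneavg.npy').mean(2).astype(np.float32);b=np.load('pics/e_scene.npy').mean(2).astype(np.float32)
# flange/nose front region and fixed housing as the control
for nm,(x0,y0,x1,y1) in{'flange front':(348,278,380,290),'housing':(330,285,380,305)}.items():
    A,B=a[y0:y1,x0:x1],b[y0:y1,x0:x1];print(nm,'absdiff',abs(A-B).mean().round(2),'shift px',cv2.phaseCorrelate(A,B))
# top tip of body rows
e=np.load('pics/e_scene.npy').astype(np.uint8);h=cv2.cvtColor(e,cv2.COLOR_RGB2HSV)
m=((h[...,0]>100)&(h[...,0]<130)&(h[...,1]>100)).astype(np.uint8);m[:, :340]=0;m[:240]=0;m[295:]=0;m[:,390:]=0
k,l,s,c=cv2.connectedComponentsWithStats(m);print('blue',[x for x in s[1:] if x[4]>100])
p=np.array([.541,.2692,0])
print('expect top/flange top', proj('scene',p+[0,0,.199]),proj('scene',p+[0,0,.137]))
# yellow flange steel vs ring in scene/top
t=np.load('pics/e_top.npy').astype(np.uint8);H=cv2.cvtColor(t,cv2.COLOR_RGB2HSV)
m=((H[...,0]>=15)&(H[...,0]<=35)&(H[...,1]>=90)&(H[...,2]>70)).astype(np.uint8);x=np.zeros_like(m);x[195:240,335:382]=m[195:240,335:382]
cs,_=cv2.findContours(x,cv2.RETR_CCOMP,cv2.CHAIN_APPROX_NONE)
for q in sorted(cs,key=cv2.contourArea)[::-1][:3]:print(cv2.fitEllipse(q))
print('expected body centre z .154 over hole',proj('top',(.5243,-.2966,.154)),'ring',proj('top',(.5243,-.2966,.08)))
E
```

```text
flange front absdiff 15.08 shift px ((-0.4644949096265023, 1.4240041547722484), 0.47750408792247373)
housing absdiff 2.1 shift px ((0.010618256702571216, 0.07324160011795655), 0.9936868753433228)
blue [array([353, 248,  23,  33, 613], dtype=int32)]
expect top/flange top [366.54874822 251.06252027] [364.35344351 273.31427659]
((356.3017883300781, 217.08709716796875), (31.236858367919922, 31.898508071899414), 98.63687133789062)
((356.3824157714844, 217.0812530517578), (26.52712631225586, 26.922927856445312), 116.4523696899414)
((358.00885009765625, 216.13719177246094), (12.44489860534668, 14.61781120300293), 80.07905578613281)
expected body centre z .154 over hole [359.82277232 215.58965107] ring [356.38163488 216.9731389 ]
```

```bash
python3 - <<'E'
from h import *
a=np.load('pics/sceneavg.npy').mean(2);b=np.load('pics/e_scene.npy').mean(2)
for x in(350,356,362,368,374):
    print(x);print(a[268:298,x].astype(int));print(b[268:298,x].astype(int))
for nm,A in(('yel',np.load('pics/sceneavg.npy')),('blue',np.load('pics/e_scene.npy'))):
    k=np.clip(A[240:298,335:395,::-1],0,255).astype(np.uint8);cv2.imwrite(f'pics/f_{nm}.png',cv2.resize(k,None,fx=6,fy=6,interpolation=cv2.INTER_CUBIC))
cv2.imwrite('pics/f.png',np.hstack([cv2.imread('pics/f_yel.png'),cv2.imread('pics/f_blue.png')]))
E
```

```text
350
[210 192 168 148 138 149 183 207 210 203 189 163 138 135 153 179 196 197
 179 152 136 133 143 171 202 225 230 231 231 231]
[168 164 152 140 129 132 163 197 211 209 194 169 145 132 139 163 187 193
 179 154 135 133 145 174 207 227 231 233 233 233]
356
[109 109 109 110 113 115 120 127 150 178 206 219 219 211 193 170 152 151
 166 190 199 188 163 148 147 157 184 214 228 230]
[ 86  88  88  87  87  89  87  87  89  94 118 158 195 211 207 182 159 150
 161 185 198 190 167 152 151 159 187 217 230 232]
362
[138 137 139 138 137 137 139 137 135 135 139 163 198 216 217 210 192 169
 159 163 184 204 207 188 166 158 159 178 208 229]
[101 100 102 100  99 100  98  99  98  99  98 100 123 166 200 210 197 173
 160 162 178 201 207 192 168 158 162 180 212 230]
368
[139 140 140 138 137 137 137 135 134 133 141 167 201 216 217 212 194 172
 159 162 178 197 198 182 163 155 159 179 208 227]
[100  99 100  99 100 100  98  97  96  99  97  98 116 160 198 212 201 178
 160 163 177 195 200 185 165 156 163 181 212 230]
374
[168 167 169 170 171 172 176 176 174 175 186 202 212 213 202 178 157 151
 165 191 200 190 168 154 151 165 194 222 231 232]
[ 92  93  94  98  99  97  95  95  98 109 139 178 205 213 203 181 159 152
 167 191 202 193 172 155 153 167 196 225 233 234]
```

View pics/f.png

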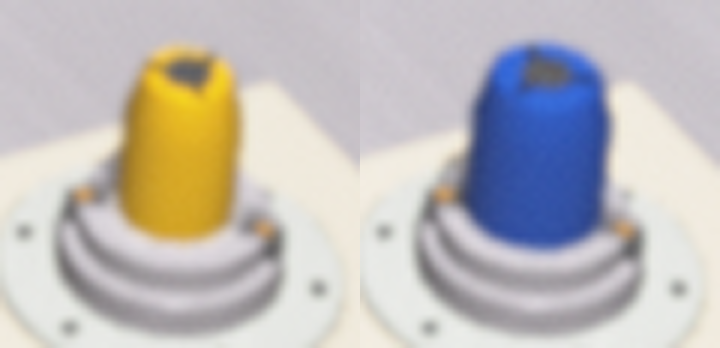

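```bash
python3 -c "
from h import *
st(); print(ctrl.finish_job())"
```

```text
t 32.9 tcp [0.3477 0.1777 0.3294] jaw deg 78.08 down [ 0.0094 -0.0042 -0.9999] q6 -1.036 F [ 0.6 -0.3  0.5] M [ 0.01 -0.02 -0.  ] op 0.0852
the job is handed in; nothing more can be done
None
```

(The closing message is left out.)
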